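Close the front of a picking bin and carry it level

ROBOT

A 6-joint arm with a two-finger parallel gripper is mounted at the origin on the work surface. World frame = base frame: x ahead of the robot, y to its left, z up, the work surface at z = 0. Lengths are in m, angles in rad, forces in N, time in s.
With the tool pointing down it reaches from about 0.35 to 0.95 m from the base axis. Payload 17.4 kg.
Tool frame: the origin (TCP) lies midway between the tips of the shut fingers; the grasp point (between the pads) lies 19 mm behind it; z points along the fingers, y is the line along which they close (so a half turn about z gives the same grasp; the last joint's range is limited). The gripper opens to 93 mm and grips with 3 to 60 N. Pads are 15 mm wide; open, the fingers measure 128 mm over their backs; the gripper's body (75 mm by 188 mm) begins 65 mm behind the grasp point.
Start: joints at [1.203, 0.116, 1.442, -0, 1.584, -0.038], TCP at [0.219, 0.639, 0.219] pointing down, gripper open.
Joint ranges: [-2.83, 2.83], [-0.83, 2.19], [0.07, 2.5], [-1.14, 4.28], [0.01, 3], [-2.97, 2.97]. Speed limits (rad/s): [1.89, 1.89, 2.22, 3.14, 3.14, 3.14].

INTERFACE

Orientations are given as a unit quaternion [w, x, y, z].
In Python, from plant import * gives the robot as it stands.
- The arm moves only by the shell command python3 -m pendant 'ROWS' [FORCE]. ROWS is JSON, a list of rows, each a list of 3 entries, a list of its own where there are three numbers: the shift along the tool's x, y, z in units of 25 mm (1.0 is 25 mm), then the turn, a rotation vector about the tool's x, y, z in units of 8 degrees (1.0 is 8 degrees), then the finger opening in mm, from 0 to 93. In form: [[[dx, dy, dz], [wx, wy, wz], fingers], ...]. A call has 1 to 5 rows; each row shifts and turns the commanded pose from where the row before left it, along the tool's axes as they then stand; what a row does not reach is not made up. A row lasts 1/8 s, in which the tool goes at most 62.5 mm and 10.7 degrees, less where a joint would pass 70% of its speed; a pose out of reach is approached as far as the arm can. A call is refused whole if a number of a shift passes 1 or a number of a turn 1, either way. A call with a gripper value outside its range is refused whole. The fingers move at their own pace and stop on an object; FORCE is the grip in N (left out, the last holds). Time passes only in rows, so rows that do not move let the fingers close. It gives the time, the measured TCP pose, the force, the opening and the grip force at its end, in the units of the state.
- sense(): the state, without advancing time (a new reading comes with each control period).
- snapshot(name): name is "scene" or "top" or "wrist"; returns the picture (420x560x3 uint8, red, green, blue); there is no depth.
- camera_model(name): a dict with "fx", "fy", "cx", "cy" (pixels), "cam_to_world" (4x4, takes a point from camera to world coordinates). Camera axes: x right, y up, looking along -z (the intrinsics and any distortion apply to the point x, -y, -z); pixel columns grow to the right and rows downward; lengths in m; the calibration is good to about 2 mm. The wrist camera is an equidistant fisheye: a pixel r from the principal point sees the ray r / f radians off the axis. A picture is of the moment at which its call begins: read the wrist's pose just before it. camera_model takes no time and is no camera call; for the wrist camera it gives the pose at the moment of the call.
- job_done(): hands the job in; it is judged then, once.
Trained networks look in the newest picture that a camera, given by its name, has taken for a name from the list of things; names that differ only in an ending like _2 or _b are one class to them, and where a whole thing is asked for, a point or a joint stands for the part that bears it (a point fixed in the world has none). Each returns a list of dicts, best first, with "conf" (0 to 1); they miss things now and then, are a little off and sometimes report something else, mostly with a low value. They report only what shows in the picture. A call takes as long as a camera call. They do not tell look-alikes from the thing itself.
- find_in(camera, thing): "at" ([column, row] in pixels, amid what is visible of it).
- pinpoint(camera, thing): "at" ([column, row] in pixels: a listed point, or the origin of a listed thing).
The state is a dict: "t": time; "qpos": joint angles; "dq": joint speeds; "effort": joint torques, N m; "ee_pos": TCP position; "tcp_rot": TCP orientation; "contact_force": force on the tool from outside, world axes, zero at the start; "ft_torque": the same for the moment, N m; "opening": finger opening in m; "finger_force": force on a finger pad.
Only numpy, scipy, OpenCV 4.12 (cv2) and the standard library are available. Lean on these libraries where they do the work, as an engineer would, in place of code of your own. Each camera call takes 0.05 s, during which the arm holds its last target. There are 200 camera calls.

TASK

Close the front of the blue picking bin: take the clear window with the red grip rail out of the wire sorter and slide it down the grooves of the bin's open front until it is fully home, label facing outwards, and let go of it. Then grip the bin near the middle of its carrying bar, lift it with its nuts inside and keep it level; finish while holding it still and level, at least 8 cm clear of the counter, and do not put it down. Leave the white divider, the carton, the oil bottle and the screwdriver where they are.

Things in the scene. Friction and masses are not known exactly. Their poses are not given: they have to be found in the camera images.
- bin: Loose blue picking bin on the counter, open on top, 230 (x) x 150 (y) x 120 mm high, walls 4 mm, 0.25 to 0.45 kg empty; with window and nuts under 0.95 kg. Origin: centre of its underside, z up. Front = its own -x side, facing the robot's side of the counter within 0.45 rad: a 40 mm high lip, open above it between the side walls (142 mm apart inside).
- slot (a point): On the bin: middle of the front lip's top, 108 mm in front (-x) of the bin's origin, 40 mm above its underside; the window's lower edge rests here when fully home. Bin axes. At each end of the opening an upright groove runs up the side wall to the bin's top: 6 mm wide (x), 6 mm deep (y), groove floors 142 mm apart, the top 12 mm flared to 16 mm wide (x).
- carry_bar: Flat-sided steel carrying bar with a black middle, fixed across the bin at mid-length: 12 mm thick (x), 142 mm long (y), 16 mm high. Origin at its very centre, 110 mm above the bin's underside. Bin axes. Free space below, in front and behind; the nuts lie over 60 mm lower.
- window_grip (a point): Centre of the red grip rail, 10 mm thick (x), 70 long (y), 24 high, on top of the loose clear window (60 g): upright sheet 4 mm thick (x), 139 wide (y), lower edge 78 mm below this point, lower corners rounded 10 mm. z up, label side -x. Starts upright (leaning up to 0.1 rad) in the sorter, label towards the robot's side within 0.4 rad. Fully home: 118 mm above the bin's underside.
- window_label (a point): Middle of the white label (60 x 36 mm) on the window's front face: 3 mm in front (-x) of the sheet's middle and 38 mm below the grip rail's centre. Window axes.
- rack: Wire sorter, fixed to the counter: steel tray 170 (x) x 150 (y) x 4 mm, origin centre of its underside. Two places, at its x = -45 and +45 mm, each between wire hoops 44 mm high leaving a 7 mm gap (x) for an upright sheet, which stands across its x axis. One holds the window, the other the white divider (either way).
- divider: Opaque white plate 4 mm thick (x), 139 mm wide (y), 62 mm high, origin at the middle of its lower edge; stands in the other place of the sorter, 90 mm from the window. Leave it there.
- nut0: Loose steel hex nut lying on the bin's 4 mm floor, 36 mm across flats, 19 mm high, 90 g; origin centre of its underside. Stays in the bin.
- nut1: Loose steel hex nut lying on the bin's 4 mm floor, 36 mm across flats, 19 mm high, 90 g; origin centre of its underside. Stays in the bin.
- nut2: Loose steel hex nut lying on the bin's 4 mm floor, 36 mm across flats, 19 mm high, 90 g; origin centre of its underside. Stays in the bin.
- nut3: Loose steel hex nut lying on the bin's 4 mm floor, 36 mm across flats, 19 mm high, 90 g; origin centre of its underside. Stays in the bin.
- carton: Loose cardboard carton of screws, 60 x 90 x 50 mm, on the counter beyond the work; origin centre of underside. Leave alone.
- oil: Yellow oil bottle, 48 mm diameter, 130 mm high, on the counter beyond the bin; origin centre of underside. Leave alone.
- driver: Screwdriver 180 mm long lying on the counter close to the robot, along its own x; origin under its middle. Leave alone.
Not all that is in view belongs to the job. There is more than one size of the part that bears window_grip; the job needs the smaller.

How it is judged:
By the outcome, as a careful person would: the job done as asked, in the order asked, and still so for the second after the job is handed in, while the arm keeps its last pose, push and grip.
It also fails if it takes over 58 s, if anything falls off the work surface, if the arm or the gripper's body presses on something with over 40 N, if the wrist force passes 120 N, or if a joint passes its speed limit or range.

## Working session

There is one attempt and no reset: what is moved stays moved. The work goes in short steps, Python scripts to look and compute and a shell command to move; the robot and the scene stay as the last step left them, time stands still between calls to the robot, and variables do not carry over. Pictures are saved under pics/ and viewed, at most 10 in all, crops included, and the job is handed in when it is done.

```bash
ls; mkdir -p pics; cat > h.py <<'E'
from plant import *
import numpy as np, cv2
from scipy.spatial.transform import Rotation as R
def ray(cam,px,m=None):
    m=m or camera_model(cam); u=(px[0]-m['cx'])/m['fx']; v=(px[1]-m['cy'])/m['fy']
    if cam=='wrist':
        r=np.hypot(u,v); s=np.sin(r)/r if r>1e-9 else 1; d=np.array([u*s,-v*s,-np.cos(r)])
    else: d=np.array([u,-v,-1.])
    T=np.array(m['cam_to_world']); d=T[:3,:3]@d
    return T[:3,3],d/np.linalg.norm(d)
def onz(cam,px,z,m=None):
    o,d=ray(cam,px,m); return o+d*(z-o[2])/d[2]
def tri(a,b):
    A=np.zeros((3,3));B=np.zeros(3)
    for o,d in (a,b):
        P=np.eye(3)-np.outer(d,d);A+=P;B+=P@o
    return np.linalg.solve(A,B)
def proj(cam,p,m=None):
    m=m or camera_model(cam);T=np.array(m['cam_to_world']);c=T[:3,:3].T@(np.array(p)-T[:3,3]);q=np.array([c[0],-c[1],-c[2]])
    if cam=='wrist':
        s=np.hypot(q[0],q[1]);th=np.arctan2(s,q[2]);u,v=q[:2]/s*th
    else: u,v=q[:2]/q[2]
    return np.array([m['fx']*u+m['cx'],m['fy']*v+m['cy']])
def save(im,n): cv2.imwrite('pics/'+n,cv2.cvtColor(im,cv2.COLOR_RGB2BGR))
E
python3 - <<'E'
from h import *
s=sense();print(s['t'],s['ee_pos'],s['tcp_rot'],s['opening'])
for c in('scene','top'):
    save(snapshot(c),c+'0.png');m=camera_model(c);print(c,m['fx'],np.round(m['cam_to_world'],3).tolist())
    for n in('bin','slot','carry_bar','window_grip','window_label','rack','divider'):
        print(n,[(np.round(d['at'],1).tolist(),round(d['conf'],2)) for d in pinpoint(c,n)[:4]])
print(sense()['t'])
E
```

```text
pics
0.0 [0.21856904 0.63842398 0.21789034] [-1.15222660e-04  1.64193930e-01  9.86427909e-01 -5.66815255e-04] 0.09319808848204256
scene 408.74742220242564 [[0.112, -0.777, 0.619, 1.274], [0.994, 0.097, -0.058, -0.147], [-0.015, 0.622, 0.783, 0.975], [0.0, 0.0, 0.0, 1.0]]
bin [([374.9, 223.0], 0.59)]
slot [([366.6, 190.9], 0.87)]
carry_bar [([382.3, 203.8], 0.65)]
window_grip [([152.4, 166.0], 0.94), ([213.4, 205.6], 0.63)]
window_label [([158.4, 180.8], 0.9), ([216.4, 209.8], 0.87)]
rack [([227.7, 234.4], 0.73)]
divider [([229.8, 245.1], 0.68), ([228.0, 234.3], 0.21)]
top 504.1758121641744 [[0.019, 0.983, -0.182, 0.393], [-1.0, 0.018, -0.007, -0.084], [-0.004, 0.182, 0.983, 1.237], [0.0, 0.0, 0.0, 1.0]]
bin [([160.5, 216.1], 0.6), ([172.0, 198.7], 0.51)]
slot [([259.4, 308.4], 0.71), ([158.1, 257.2], 0.64), ([180.9, 140.5], 0.52)]
carry_bar [([146.3, 211.3], 0.74)]
window_grip [([350.9, 245.7], 0.57)]
window_label [([432.1, 312.1], 0.85), ([347.5, 247.8], 0.7)]
rack [([337.1, 235.7], 0.93)]
divider [([331.7, 221.8], 0.53), ([162.4, 218.0], 0.15)]
0.8
```

View pics/scene0.png

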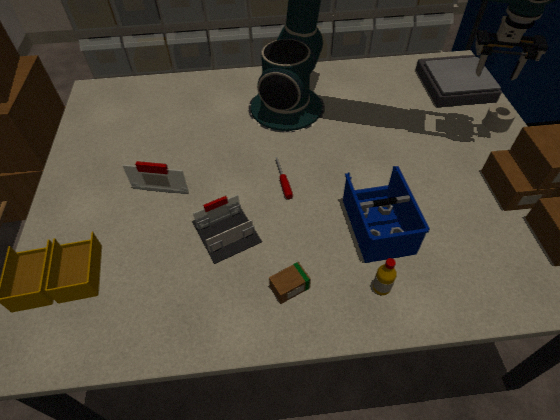

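View pics/top0.png

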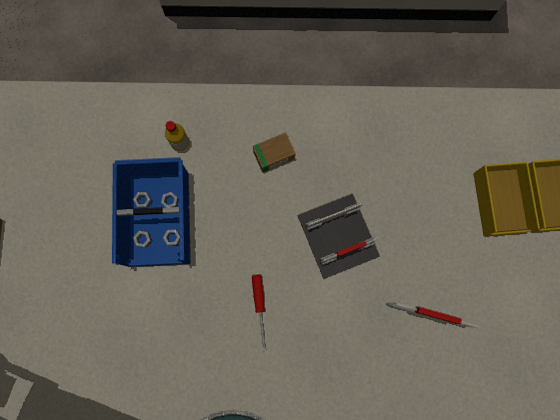

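The scene picture shows the small window in the sorter (red rail at 214,205), and a larger one loose on the counter at (152,166). The bin is at about (385,215). In the top picture the rail is at (351,247), the bin centre near (150,212) with its front facing down the picture, and the divider is in the far place (333,216).

```bash
python3 - <<'E'
from h import *
mt,ms=camera_model('top'),camera_model('scene')
print('bar',tri(ray('top',[147.5,211.5]),ray('scene',[382.3,203.8])))
print('rail',tri(ray('top',[351,247]),ray('scene',[214,205])))
t=cv2.imread('pics/top0.png');s=cv2.imread('pics/scene0.png')
def red(im,x0,y0,x1,y1,c='r'):
    b,g,r=[im[y0:y1,x0:x1,i].astype(int) for i in range(3)]
    k=((r>90)&(g<60)&(b<60)) if c=='r' else ((b>60)&(r<b*0.45))
    y,x=np.nonzero(k); p=np.stack([x+x0,y+y0],1).astype(np.float32); return p
p=red(t,315,230,385,265);q=red(s,195,190,235,215)
print(len(p),cv2.minAreaRect(p),len(q),cv2.minAreaRect(q))
print('rail2',tri(ray('top',p.mean(0)),ray('scene',q.mean(0))))
r=cv2.boxPoints(cv2.minAreaRect(p));w=np.array([onz('top',a,.085)[:2] for a in r]);print(w.round(4).tolist())
b=red(t,100,145,200,280,'b');print(len(b),cv2.minAreaRect(b),cv2.boxPoints(cv2.minAreaRect(b)).round(1).tolist())
print([onz('top',a,.12)[:2].round(4).tolist() for a in cv2.boxPoints(cv2.minAreaRect(b))])
crop=np.hstack([cv2.resize(t[150:275,100:200],(400,500),interpolation=cv2.INTER_CUBIC),cv2.resize(t[185:285,290:390],(400,400),interpolation=cv2.INTER_CUBIC)[:500] if 0 else cv2.resize(t[180:290,295:383],(400,500),interpolation=cv2.INTER_CUBIC)])
cv2.imwrite('pics/crop1.png',crop)
E
```

```text
bar [0.59128648 0.2017265  0.09921557]
rail [ 0.52118703 -0.26553639  0.07892388]
122 ((351.4693908691406, 247.69766235351562), (4.115965843200684, 29.703554153442383), 67.83365631103516) 66 ((214.45858764648438, 200.89939880371094), (2.6652486324310303, 24.313594818115234), 67.61986541748047)
rail2 [ 0.51793902 -0.26341802  0.09270144]
[[0.5098, -0.2297], [0.5368, -0.2929], [0.5281, -0.2963], [0.5012, -0.2332]]
3941 ((147.5, 211.49996948242188), (70.99998474121094, 106.99998474121094), 0.0) [[112.0, 265.0], [112.0, 158.0], [183.0, 158.0], [183.0, 265.0]]
[[0.467, 0.2717], [0.7118, 0.2903], [0.7147, 0.127], [0.4699, 0.1147]]
```

View pics/crop1.png

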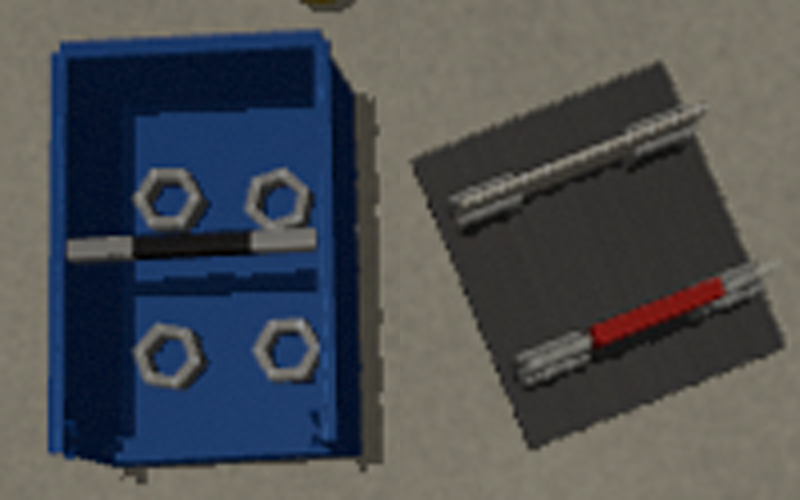

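The crop shows the window in the near place of the sorter, turned about 0.4 rad. The bin is nearly square to the robot, with its bar ends at top pixels (117,212) and (179,209.5). I'm moving towards the window now.

```bash
cat >> h.py <<'E'
def need(pos,yang,tilt=None):
    "shift (tool axes, units) and turn (units) to bring TCP to pos with tool y at world angle yang, tool down"
    s=sense();w,x,y,z=s['tcp_rot'];R0=R.from_quat([x,y,z,w])
    best=None
    for a in (yang,yang+np.pi):
        Y=np.array([np.cos(a),np.sin(a),0]);Z=np.array([0,0,-1.]);M=R.from_matrix(np.stack([np.cross(Y,Z),Y,Z],1))
        if tilt is not None: M=R.from_rotvec(tilt)*M
        rv=(R0.inv()*M).as_rotvec()
        if best is None or np.linalg.norm(rv)<np.linalg.norm(best[0]): best=(rv,M)
    d=np.array(pos)-s['ee_pos'];f=lambda v:np.round(v,2).tolist()
    print('t',round(s['t'],2),'pos',np.round(s['ee_pos'],4).tolist(),'shift now-axes',f(R0.inv().apply(d)/.025),'turned-axes',f(best[1].inv().apply(d)/.025),'turn',f(np.degrees(best[0])/8),'F',f(s['contact_force']),'open',round(s['opening'],4),'ff',np.round(s['finger_force'],1))
E
M='python3 -m pendant'
for i in 1 2 3 4; do $M '[[[-1,-1,0],[0,0,0],93],[[-1,-1,0],[0,0,0],93],[[-1,-1,0],[0,0,0],93],[[-1,-1,0],[0,0,0],93],[[-1,-1,0],[0,0,0],93]]' | tail -c 300; done
$M '[[[-1,-1,0],[0,0,1],93],[[0,-1,0],[0,0,1],93],[[0,-1,0],[0,0,1],93],[[0,-1,0],[0,0,1],93],[[0,-1,0],[0,0,1],93]]'
python3 - <<'E'
from h import *
need([.50,-.262,.20],.40)
T=np.array(camera_model('wrist')['cam_to_world']);s=sense();w,x,y,z=s['tcp_rot'];R0=R.from_quat([x,y,z,w])
print('cam in tool',R0.inv().apply(T[:3,3]-s['ee_pos']),R0.inv().apply(-T[:3,2]))
E
```

```text
t: 1.42
ee_pos: [0.2968, 0.4788, 0.2187]
tcp_rot: [0.0, 0.164, 0.986, 0.0]
contact_force: [-0.2, 0.6, -0.2]
opening: 0.0934
finger_force: 0.0
t: 2.05
ee_pos: [0.3745, 0.3201, 0.2188]
tcp_rot: [0.0, 0.164, 0.986, 0.0]
contact_force: [-0.0, -0.1, -0.4]
opening: 0.0922
finger_force: 0.0
t: 2.68
ee_pos: [0.4523, 0.1613, 0.2188]
tcp_rot: [0.0, 0.164, 0.986, 0.0]
contact_force: [0.3, -0.2, 0.5]
opening: 0.093
finger_force: 0.0
t: 3.3
ee_pos: [0.5301, 0.0025, 0.2188]
tcp_rot: [0.0, 0.164, 0.986, 0.0]
contact_force: [0.2, -0.6, 0.0]
opening: 0.0927
finger_force: 0.0
t: 3.92
ee_pos: [0.4827, -0.1056, 0.2187]
tcp_rot: [0.0, 0.494, 0.87, -0.0]
contact_force: [0.1, -0.4, 0.6]
opening: 0.0928
finger_force: 0.0
t 3.92 pos [0.4827, -0.1056, 0.2187] shift now-axes [-5.73, -2.61, 0.75] turned-axes [-6.03, -1.8, 0.75] turn [0.0, 0.0, 0.99] F [0.13, -0.41, 0.59] open 0.0928 ff 0.0
cam in tool [ 6.91664464e-02  1.01417385e-04 -1.65337357e-01] [-2.52771200e-01 -2.29962040e-04  9.67526055e-01]
```

```bash
M='python3 -m pendant'
$M '[[[-1,-0.4,0],[0,0,1],93],[[-1,-0.4,0],[0,0,0],93],[[-1,-0.4,0],[0,0,0],93],[[-1,-0.3,0],[0,0,0],93],[[-1,-0.3,0.4],[0,0,0],93]]' >/dev/null
$M '[[[-1,0,0.3],[0,0,0],60],[[0,0,0],[0,0,0],60]]' >/dev/null
python3 - <<'E'
from h import *
m=camera_model('wrist');im=snapshot('wrist');save(im,'w1.png')
need([.518,-.263,.20],.40)
for n in('window_grip','window_label','divider','rack'):
    for d in pinpoint('wrist',n)[:2]: print(n,np.round(d['at'],1),round(d['conf'],2),onz('wrist',d['at'],{'window_grip':.082,'window_label':.044,'divider':.004,'rack':0}[n],m).round(4))
r,g,b=[im[...,i].astype(int) for i in range(3)]
k=((r>90)&(g<60)&(b<60)).astype(np.uint8);n,l,st,c=cv2.connectedComponentsWithStats(k)
for i in range(1,n):
    if st[i,4]>100:
        y,x=np.nonzero(l==i);rc=cv2.minAreaRect(np.stack([x,y],1).astype(np.float32));print(st[i],rc,[onz('wrist',a,.094,m)[:2].round(4).tolist() for a in cv2.boxPoints(rc)])
E
```

```text
t 4.85 pos [0.5043, -0.2604, 0.2008] shift now-axes [-0.31, 0.46, 0.03] turned-axes [-0.31, 0.46, 0.03] turn [-0.0, -0.01, 0.02] F [-0.24, 0.77, 0.78] open 0.0735 ff 0.0
window_grip [286.8 210.7] 0.73 [ 0.516  -0.2619  0.082 ]
divider [363.7 195.3] 0.93 [ 0.6018 -0.2273  0.004 ]
rack [320. 193.] 0.6 [ 0.554 -0.246  0.   ]
rack [559.   21.5] 0.22 [0.7981 0.1615 0.    ]
[275   0  38   8 181] ((293.5, 3.5), (7.0, 37.0), 90.0) [[0.4331, -0.0944], [0.4616, -0.0814], [0.4642, -0.0878], [0.4358, -0.1007]]
[282 174  12  79 801] ((287.5, 213.0), (78.0, 11.0), 90.0) [[0.4979, -0.2314], [0.5064, -0.2278], [0.5349, -0.2921], [0.5258, -0.296]]
```

View pics/w1.png

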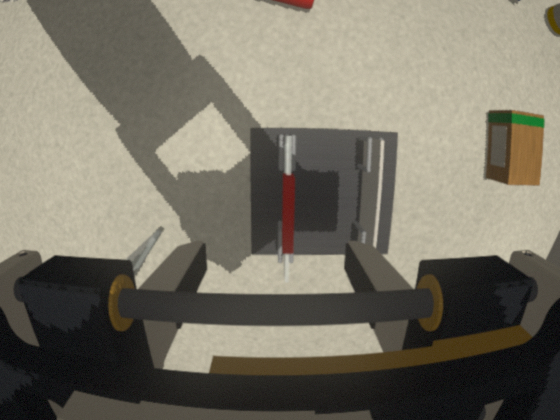

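The wrist picture shows the rail at (287,213) upright between the fingers, across their closing line, with the divider at (364,195) left alone. Next I check the lean against the tray corners.

```bash
python3 - <<'E'
from h import *
m=camera_model('wrist')
c=np.array([onz('wrist',a,.004,m)[:2] for a in([251,128],[397,132],[388,254],[251,254])])
print(c.round(4).tolist(),np.linalg.norm(c-np.roll(c,-1,0),axis=1)); o=c.mean(0)
for v in (c[1]-c[0],c[2]-c[3]): print(np.arctan2(v[1],v[0]))
yaw=.417;X=np.array([np.cos(yaw),np.sin(yaw)]);Y=np.array([-X[1],X[0]])
d=np.array([.5163,-.2618])-o;print('origin',o,'rail rel',d@X,d@Y)
need([.5163,-.2618,.064],.417)
E
```

```text
[[0.4531, -0.2074], [0.6076, -0.1417], [0.6675, -0.2798], [0.5094, -0.345]] [0.16787192 0.1505487  0.17095819 0.14862959]
0.4024902060314892
0.3911974218110672
origin [ 0.55940765 -0.24348081] rail rel -0.04683329899999682 0.0007100466575145364
t 5.05 pos [0.5045, -0.2597, 0.2017] shift now-axes [-0.26, 0.4, 5.51] turned-axes [-0.27, 0.4, 5.51] turn [0.0, 0.0, -0.09] F [0.32, -0.41, -0.8] open 0.0613 ff 0.0
```

```bash
M='python3 -m pendant'
$M '[[[-0.27,0.4,1],[0,0,0],40],[[0,0,1],[0,0,0],40],[[0,0,1],[0,0,0],40],[[0,0,1],[0,0,0],40],[[0,0,1],[0,0,0],40]]' 
$M '[[[0,0,0.5],[0,0,0],40],[[0,0,0],[0,0,0],40]]'
python3 -c "
from h import *
need([.5163,-.2618,.064],.405)"
$M '[[[0,0,0],[0,0,0],0],[[0,0,0],[0,0,0],0],[[0,0,0],[0,0,0],0],[[0,0,0],[0,0,0],0],[[0,0,0],[0,0,0],0]]' 20
```

```text
t: 5.68
ee_pos: [0.5164, -0.262, 0.0759]
tcp_rot: [0.0, 0.551, 0.835, 0.0]
contact_force: [0.2, -0.0, 0.1]
opening: 0.04
finger_force: 0.0
t: 5.92
ee_pos: [0.5161, -0.2622, 0.0635]
tcp_rot: [-0.0, 0.551, 0.834, -0.0]
contact_force: [0.9, 0.5, 0.4]
opening: 0.0401
finger_force: 0.0
t 5.92 pos [0.5161, -0.2622, 0.0635] shift now-axes [0.01, 0.01, -0.02] turned-axes [0.01, 0.01, -0.02] turn [-0.0, -0.0, -0.01] F [0.87, 0.5, 0.39] open 0.0401 ff 0.0
t: 6.55
ee_pos: [0.5165, -0.2626, 0.064]
tcp_rot: [0.0, 0.551, 0.834, 0.0]
contact_force: [-0.1, 0.2, 3.4]
opening: 0.0104
finger_force: 20.0
```

```bash
M='python3 -m pendant'
$M '[[[0,0,-0.5],[0,0,0],0],[[0,0,-1],[0,0,0],0],[[0,0,-1],[0,0,0],0],[[0,0,-1],[0,0,0],0],[[0,0,-1],[0,0,0],0]]' 
$M '[[[0,0,-1],[0,0,0],0],[[1,0,-1],[0,0,1],0],[[1,0,-0.5],[0,0,1],0],[[1,0,0],[0,0,1],0],[[1,0,0],[0,0,0],0]]' 
python3 -c "
from h import *
need([.47,.18,.230],.045)"
```

```text
t: 7.18
ee_pos: [0.5162, -0.2625, 0.1777]
tcp_rot: [0.0, 0.551, 0.834, -0.0]
contact_force: [-0.4, 0.2, -1.1]
opening: 0.0101
finger_force: 20.0
t: 7.8
ee_pos: [0.497, -0.1649, 0.2396]
tcp_rot: [0.0, 0.714, 0.701, 0.0]
contact_force: [-0.1, -0.2, -1.5]
opening: 0.0099
finger_force: 20.0
t 7.8 pos [0.497, -0.1649, 0.2396] shift now-axes [13.77, -1.33, 0.38] turned-axes [13.83, -0.46, 0.39] turn [0.01, 0.0, -0.45] F [-0.13, -0.15, -1.48] open 0.0099 ff 20.0
```

```bash
M='python3 -m pendant'
$M '[[[1,0,0.1],[0,0,-0.4],0],[[1,0,0.1],[0,0,0],0],[[1,0,0.1],[0,0,0],0],[[1,0,0],[0,0,0],0],[[1,0,0],[0,0,0],0]]' >/dev/null
$M '[[[1,-0.1,0],[0,0,0],0],[[1,-0.1,0],[0,0,0],0],[[1,-0.1,0],[0,0,0],0],[[1,0,0],[0,0,0],0],[[1,0,0],[0,0,0],0]]' >/dev/null
$M '[[[1,-0.1,0],[0,0,0],0],[[1,-0.1,0],[0,0,0],0],[[0.5,0,0],[0,0,0],0],[[0,0,0],[0,0,0],0]]'
python3 - <<'E'
from h import *
m=camera_model('wrist');im=snapshot('wrist');save(im,'w2.png')
need([.483,.20,.230],.045)
for n,z in(('window_label',.21),('slot',.04),('carry_bar',.11),('bin',0)):
    for d in pinpoint('wrist',n)[:2]: print(n,np.round(d['at'],1),round(d['conf'],2),onz('wrist',d['at'],z,m).round(4))
E
```

```text
t: 9.55
ee_pos: [0.4736, 0.1464, 0.2314]
tcp_rot: [0.0, 0.692, 0.722, -0.0]
contact_force: [0.3, -1.0, -0.2]
opening: 0.0099
finger_force: 20.0
t 9.6 pos [0.4737, 0.1459, 0.2313] shift now-axes [2.15, 0.46, 0.05] turned-axes [2.14, 0.47, 0.05] turn [0.0, 0.0, -0.03] F [-0.12, 0.56, 0.29] open 0.01 ff 20.0
slot [285.1 147.3] 0.62 [0.4828 0.1939 0.04  ]
carry_bar [405.  157.1] 0.59 [0.5926 0.1968 0.11  ]
bin [375.  146.3] 0.75 [0.5968 0.1999 0.    ]
bin [403.5 171. ] 0.63 [0.6391 0.1714 0.    ]
```

View pics/w2.png

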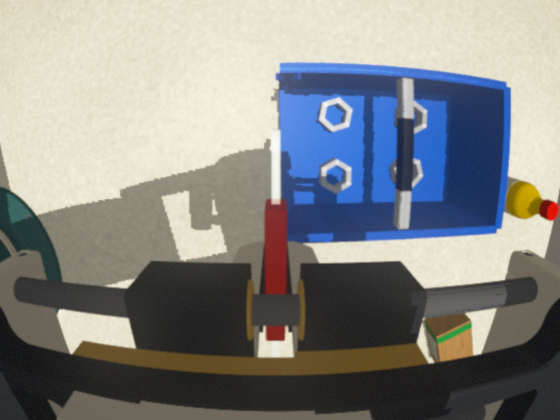

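The wrist picture shows the window in the hand (rail at 276,270) and the whole bin: bar from (405,79) to (402,228), front edge near column 280. I'll enlarge it to pick the corners.

```bash
python3 -c "
import cv2
t=cv2.imread('pics/w2.png')[52:250,255:520];t=cv2.convertScaleAbs(t,alpha=1.5,beta=20)
cv2.imwrite('pics/c2.png',cv2.resize(t,None,fx=3,fy=3,interpolation=cv2.INTER_CUBIC))"
```

```text
(no output)
```

View pics/c2.png

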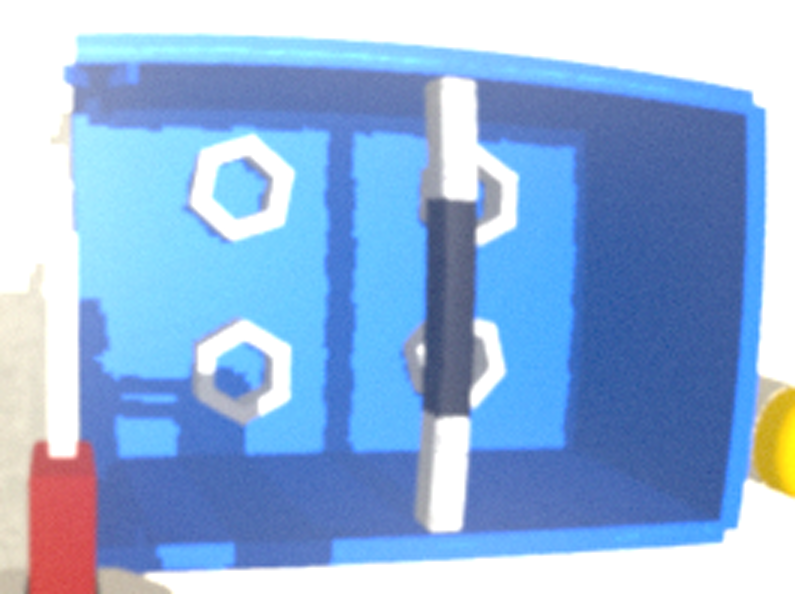

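The crop shows bar back edge (475,82)-(467,530), inner back corners (748,115) and (718,520), and front +y outer corner (78,37). I'll fit the bin pose to these points.

```bash
cat > fit.py <<'E'
from h import *
from scipy.optimize import least_squares
def fitbin(m,P,Q,z0=0):
    P=np.array(P)/1000.;Q=np.array(Q,float)
    def w(v):
        c,s=np.cos(v[2]),np.sin(v[2]);return [np.array([v[0]+c*p[0]-s*p[1],v[1]+s*p[0]+c*p[1],p[2]+z0]) for p in P]
    f=lambda v:np.concatenate([proj('wrist',p,m)-q for p,q in zip(w(v),Q)])
    r=least_squares(f,[.59,.2,.04],loss='soft_l1');print('bin',r.x.round(4),'res',f(r.x).round(1).tolist());return r.x
E
python3 - <<'E'
from fit import *
m=camera_model('wrist');c=lambda *a:[[255+x/3,52+y/3] for x,y in a]
P=[[6,71,118],[6,-71,118],[111,71,120],[111,-71,120],[-115,75,120]]
v=fitbin(m,P,c((475,82),(467,530),(748,115),(718,520),(78,37)))
co,si=np.cos(v[2]),np.sin(v[2]);s=sense();w,x,y,z=s['tcp_rot'];R0=R.from_quat([x,y,z,w])
slot=np.array([v[0]-.108*co,v[1]-.108*si]);print('slot',slot)
for q in ([.035,.005,-.007],[.035,-.005,-.007],[.035,.005,-.031],[.035,-.005,-.031],[.0695,0,0.0]): # rail end: bottom, top
    print(q,((proj('wrist',s['ee_pos']+R0.apply(q),m)-[255,52])*3).round(0))
need([*slot,.19],v[2])
E
```

```text
bin [0.5926 0.1995 0.0545] res [1.8, -2.6, -1.9, 0.0, 0.5, -0.3, 0.5, 0.6, -0.4, 0.9]
slot [0.48472044 0.19358989]
[0.035, 0.005, -0.007] [ 89. 433.]
[0.035, -0.005, -0.007] [ 28. 433.]
[0.035, 0.005, -0.031] [ 93. 469.]
[0.035, -0.005, -0.031] [ 23. 469.]
[0.0695, 0, 0.0] [ 59. 224.]
t 9.8 pos [0.4738, 0.1455, 0.2312] shift now-axes [1.9, 0.51, 1.65] turned-axes [1.9, 0.54, 1.65] turn [0.0, 0.0, -0.11] F [-0.02, -0.98, -1.1] open 0.0097 ff 20.0
```

```bash
M='python3 -m pendant'
$M '[[[0.7,0.2,0],[0,0,-0.11],0],[[0.7,0.2,0],[0,0,0],0],[[0.54,0.11,0.6],[0,0,0],0],[[0,0,0.8],[0,0,0],0],[[0,0,0],[0,0,0],0]]' 
python3 - <<'E'
from h import *
im=snapshot('wrist');t=im[40:290,200:500];save(cv2.resize(cv2.convertScaleAbs(t,alpha=1.5,beta=20),None,fx=2.4,fy=2.4,interpolation=cv2.INTER_CUBIC),'w3.png')
need([.484,.1945,.19],.0545)
E
```

```text
t: 10.42
ee_pos: [0.483, 0.1949, 0.1934]
tcp_rot: [-0.001, 0.687, 0.727, -0.002]
contact_force: [0.4, -0.5, -0.5]
opening: 0.0097
finger_force: 20.0
t 10.47 pos [0.4834, 0.1949, 0.1949] shift now-axes [-0.02, 0.02, 0.2] turned-axes [-0.02, 0.02, 0.2] turn [-0.01, 0.0, 0.01] F [1.13, -0.16, -0.85] open 0.0099 ff 20.0
```

View pics/w3.png

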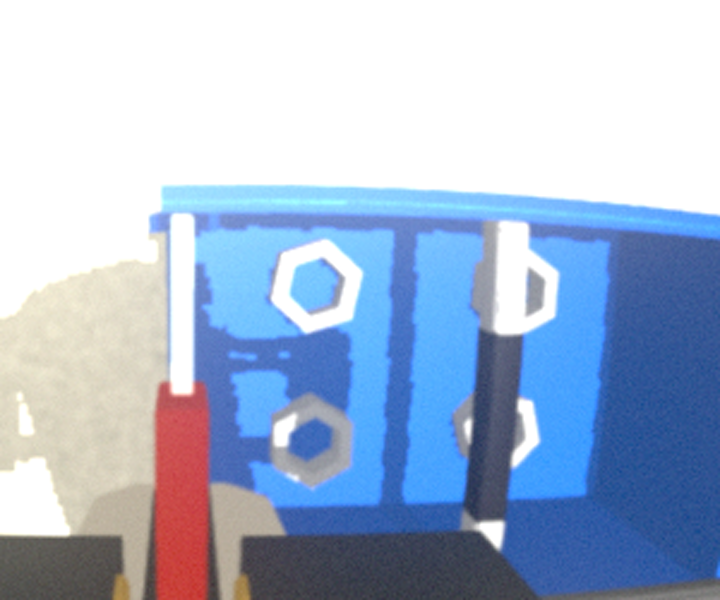

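Sheet end at crop (183,215) sits beside the bin's +y front corner at (163,190). I'll check the offset numerically.

```bash
python3 - <<'E'
from fit import *
m=camera_model('wrist');c=lambda *a:[[200+x/2.4,40+y/2.4] for x,y in a]
v=fitbin(m,[[-115,75,120],[6,71,118],[-115,71,120]],c((163,187),(528,224),(152,216)))
v=np.array([.592,.1995,.0545]);co,si=np.cos(v[2]),np.sin(v[2])
W=lambda p:np.array([v[0]+co*p[0]-si*p[1],v[1]+si*p[0]+co*p[1],p[2]])/1
s=sense();w,x,y,z=s['tcp_rot'];R0=R.from_quat([x,y,z,w])
px=lambda p:((proj('wrist',p,m)-[200,40])*2.4).round(0)
for p in([-.115,.075,.12],[-.116,.071,.12],[-.100,.071,.12],[-.108,.071,.12],[.006,.071,.118]):print('bin',p,px(W(p)))
for q in([.0695,0,-.007],[.0695,0,.049],[.035,-.005,-.031],[.035,.005,-.031]):print('win',q,px(s['ee_pos']+R0.apply(q)))
E
```

```text
bin [0.5909 0.1986 0.0449] res [-2.1, 2.7, -0.0, 0.0, 2.4, -3.9]
bin [-0.115, 0.075, 0.12] [159. 194.]
bin [-0.116, 0.071, 0.12] [156. 207.]
bin [-0.1, 0.071, 0.12] [209. 208.]
bin [-0.108, 0.071, 0.12] [182. 207.]
bin [0.006, 0.071, 0.118] [529. 222.]
win [0.0695, 0, -0.007] [179. 208.]
win [0.0695, 0, 0.049] [179. 208.]
win [0.035, -0.005, -0.031] [150. 404.]
win [0.035, 0.005, -0.031] [207. 404.]
```

```bash
M='python3 -m pendant'
$M '[[[0.05,0.02,0.4],[0,0,0],0],[[0,0,0.4],[0,0,0],0],[[0,0,0.3],[0,0,0],0]]' 
$M '[[[0,0,0.2],[0,0,0],0],[[0,0,0.2],[0,0,0],0]]' 
$M '[[[0,0,0.2],[0,0,0],0],[[0,0,0.2],[0,0,0],0]]'
```

```text
t: 10.85
ee_pos: [0.4844, 0.196, 0.1682]
tcp_rot: [0.0, 0.687, 0.726, -0.0]
contact_force: [-0.0, -3.8, 2.6]
opening: 0.0097
finger_force: 20.0
t: 11.1
ee_pos: [0.4844, 0.1964, 0.1585]
tcp_rot: [0.0, 0.687, 0.726, -0.0]
contact_force: [-1.2, -3.8, 2.5]
opening: 0.0101
finger_force: 20.0
t: 11.35
ee_pos: [0.4844, 0.1965, 0.1484]
tcp_rot: [0.0, 0.687, 0.726, 0.0]
contact_force: [-1.5, -2.5, 2.4]
opening: 0.0099
finger_force: 20.0
```

```bash
M='python3 -m pendant'
$M '[[[-0.04,0,0.3],[0,0,0],0],[[0,0,0.4],[0,0,0],0],[[0,0,0.4],[0,0,0],0]]' 
$M '[[[0,0,0.3],[0,0,0],0],[[0,0,0.3],[0,0,0],0],[[0,0,0],[0,0,0],0]]' 
$M '[[[0,0,0.15],[0,0,0],0],[[0,0,0],[0,0,0],0]]'
```

```text
t: 11.72
ee_pos: [0.4843, 0.1956, 0.1202]
tcp_rot: [-0.0, 0.687, 0.726, -0.0]
contact_force: [-0.2, 1.2, -1.0]
opening: 0.0101
finger_force: 20.0
t: 12.1
ee_pos: [0.4843, 0.1954, 0.1055]
tcp_rot: [-0.0, 0.687, 0.726, -0.0]
contact_force: [0.5, -1.1, -1.1]
opening: 0.0096
finger_force: 20.0
t: 12.35
ee_pos: [0.4844, 0.1955, 0.1023]
tcp_rot: [-0.0, 0.687, 0.726, -0.0]
contact_force: [-1.9, -0.2, -1.7]
opening: 0.01
finger_force: 20.0
```

Sliding freely. Continuing down until it bottoms.

```bash
M='python3 -m pendant'
$M '[[[0,0,0.12],[0,0,0],0],[[0,0,0],[0,0,0],0]]' 
$M '[[[0,0,0.08],[0,0,0],0],[[0,0,0],[0,0,0],0]]' 
$M '[[[0,0,0.08],[0,0,0],0],[[0,0,0],[0,0,0],0]]'
```

```text
t: 12.6
ee_pos: [0.4847, 0.1957, 0.0999]
tcp_rot: [0.0, 0.687, 0.726, 0.0]
contact_force: [-1.8, 0.8, 4.7]
opening: 0.01
finger_force: 20.0
t: 12.85
ee_pos: [0.4848, 0.1957, 0.0996]
tcp_rot: [0.0, 0.687, 0.727, 0.001]
contact_force: [-12.7, -2.5, 23.2]
opening: 0.0104
finger_force: 20.0
t: 13.1
ee_pos: [0.4847, 0.1959, 0.098]
tcp_rot: [0.0, 0.687, 0.727, 0.001]
contact_force: [-14.5, -3.2, 27.8]
opening: 0.01
finger_force: 20.0
```

```bash
M='python3 -m pendant'
$M '[[[0,0,-0.1],[0,0,0],0],[[0,0,0],[0,0,0],40],[[0,0,0],[0,0,0],40],[[0,0,0],[0,0,0],40],[[0,0,0],[0,0,0],40]]' 
$M '[[[0,0,-0.5],[0,0,0],40],[[0,0,-0.7],[0,0,0],40],[[0,0,-1],[0,0,0],40],[[0,0,-1],[0,0,0],40],[[0,0,-1],[0,0,0],40]]' 
python3 - <<'E'
from fit import *
m=camera_model('wrist');im=snapshot('wrist');t=im[40:290,220:520];save(cv2.resize(cv2.convertScaleAbs(t,alpha=1.5,beta=20),None,fx=2.4,fy=2.4,interpolation=cv2.INTER_CUBIC),'w4.png')
need([.592,.1995,.17],.0545)
for n,z in(('window_grip',.118),('window_label',.08),('carry_bar',.11)):
    for d in pinpoint('wrist',n)[:2]: print(n,np.round(d['at'],1),round(d['conf'],2),onz('wrist',d['at'],z,m).round(4))
E
```

```text
t: 13.72
ee_pos: [0.4844, 0.1955, 0.0978]
tcp_rot: [-0.0, 0.687, 0.726, -0.0]
contact_force: [0.5, -0.1, -0.2]
opening: 0.0394
finger_force: 0.0
t: 14.35
ee_pos: [0.4845, 0.1955, 0.2053]
tcp_rot: [0.0, 0.687, 0.726, 0.001]
contact_force: [1.0, -0.0, 0.5]
opening: 0.0403
finger_force: 0.0
t 14.4 pos [0.4853, 0.1958, 0.2088] shift now-axes [-0.09, 4.26, 1.57] turned-axes [-0.08, 4.27, 1.55] turn [0.04, -0.01, 0.01] F [-0.96, -0.11, 3.82] open 0.04 ff 0.0
window_grip [275.7 214.2] 0.96 [0.4854 0.1955 0.118 ]
window_grip [398.7 214.4] 0.57 [0.5895 0.201  0.118 ]
carry_bar [400.7 210.6] 0.88 [0.5943 0.2025 0.11  ]
carry_bar [365.1 188.9] 0.37 [0.559  0.2193 0.11  ]
```

View pics/w4.png

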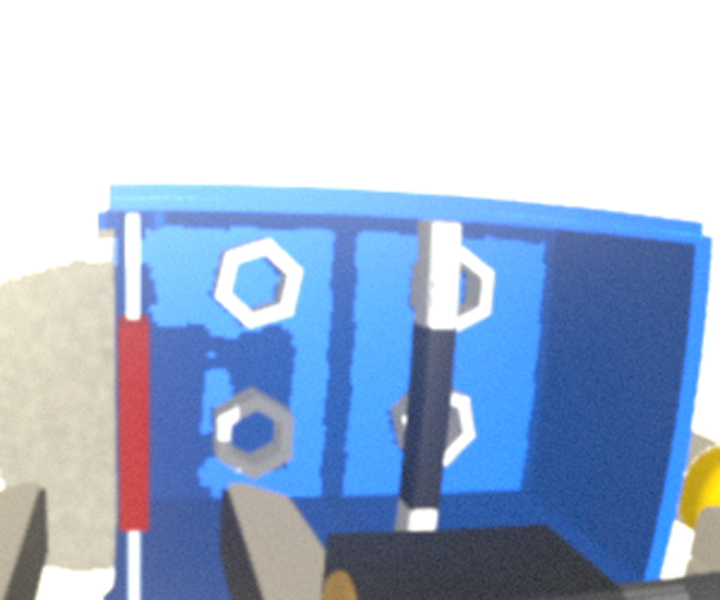

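The window sits home in the grooves and is released: rail at (133,420), sheet ends inside the grooves. I'll work out the centre of mass along the bar from the nuts.

```bash
python3 - <<'E'
from h import *
m=camera_model('wrist');v=np.array([.5923,.2004]);a=.0545
Rm=np.array([[np.cos(a),np.sin(a)],[-np.sin(a),np.cos(a)]])
for p in([258,283],[253,432],[455,288],[437,425]):
    print((Rm@(onz('wrist',[220+p[0]/2.4,40+p[1]/2.4],.023,m)[:2]-v)).round(4))
for p in([170,200],[280,198],[170,355],[287,350]):
    print('top',(Rm@(onz('top',[100+p[0]/4,150+p[1]/4],.023)[:2]-v)).round(4))
need([.5923,.2004,.17],.0545)
E
```

```text
[-0.0513  0.038 ]
[-0.0512 -0.0313]
[0.0442 0.0387]
[ 0.0407 -0.0281]
top [0.0437 0.0369]
top [ 0.0425 -0.0307]
top [-0.0523  0.0359]
top [-0.0518 -0.035 ]
t 14.55 pos [0.4846, 0.1955, 0.2035] shift now-axes [-0.05, 4.31, 1.35] turned-axes [-0.04, 4.31, 1.34] turn [0.01, -0.0, 0.01] F [-0.79, -0.92, -0.05] open 0.0402 ff 0.0
```

```bash
M='python3 -m pendant'
$M '[[[0,1,0],[0,0,0],60],[[0,1,0],[0,0,0],60],[[0,1,0],[0,0,0],60],[[0,1,0.5],[0,0,0],60],[[0,0.31,0.8],[0,0,0],60]]' 
python3 - <<'E'
from fit import *
m=camera_model('wrist');s=sense()
need([.5923,.2014,.091],.0545)
im=snapshot('wrist');save(cv2.resize(cv2.convertScaleAbs(im[60:310,130:430],alpha=1.5,beta=20),None,fx=2.4,fy=2.4),'w5.png')
E
```

```text
t: 15.18
ee_pos: [0.5926, 0.2014, 0.1688]
tcp_rot: [-0.0, 0.687, 0.726, -0.0]
contact_force: [-0.4, -0.2, -1.4]
opening: 0.0599
finger_force: 0.0
t 15.18 pos [0.5926, 0.2014, 0.1688] shift now-axes [0.0, -0.01, 3.11] turned-axes [0.0, -0.01, 3.11] turn [-0.01, 0.0, 0.01] F [-0.37, -0.23, -1.36] open 0.0599 ff 0.0
```

View pics/w5.png

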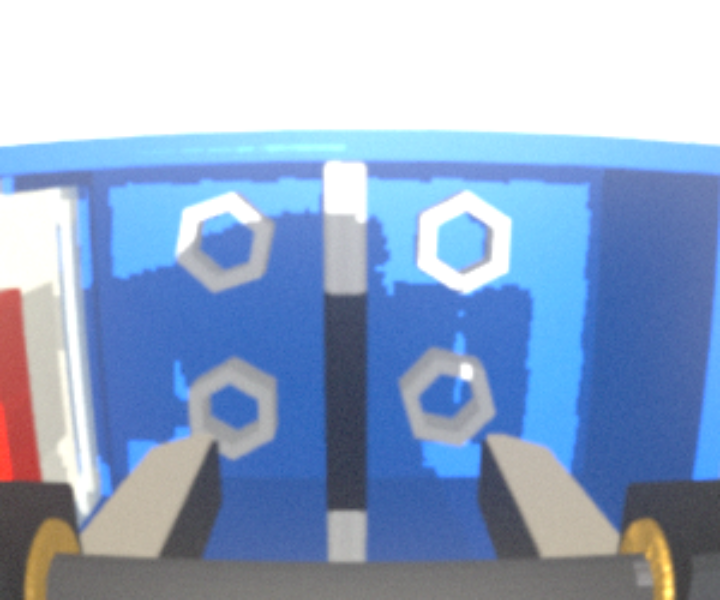

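The bar is centred and parallel between the fingers (bar column 346, fingers 215 and 485). Going down, gripping, and lifting a little as a test.

```bash
M='python3 -m pendant'
$M '[[[0,0,1],[0,0,0],50],[[0,0,1],[0,0,0],40],[[0,0,0.7],[0,0,0],40],[[0,0,0.4],[0,0,0],40],[[0,0,0],[0,0,0],40]]' 
$M '[[[0,0,0],[0,0,0],0],[[0,0,0],[0,0,0],0],[[0,0,0],[0,0,0],0],[[0,0,0],[0,0,0],0],[[0,0,0],[0,0,0],0]]' 60
$M '[[[0,0,0],[0,0,0],0],[[0,0,-0.1],[0,0,0],0],[[0,0,-0.2],[0,0,0],0],[[0,0,-0.3],[0,0,0],0],[[0,0,-0.3],[0,0,0],0]]' 60
python3 -c "
from h import *
s=sense();print(s['ft_torque'])"
```

```text
t: 15.85
ee_pos: [0.5917, 0.2014, 0.0926]
tcp_rot: [-0.0, 0.687, 0.726, -0.0]
contact_force: [0.9, -0.5, 0.8]
opening: 0.0401
finger_force: 0.0
t: 16.48
ee_pos: [0.5921, 0.2015, 0.0932]
tcp_rot: [0.0, 0.687, 0.726, 0.0]
contact_force: [-3.7, -0.3, 4.6]
opening: 0.0116
finger_force: 60.0
t: 17.1
ee_pos: [0.592, 0.2015, 0.1159]
tcp_rot: [0.0, 0.687, 0.726, -0.0]
contact_force: [0.2, -0.0, -7.0]
opening: 0.0118
finger_force: 60.0
[-0.04989254  0.00799839 -0.02762331]
```

```bash
M='python3 -m pendant'
$M '[[[0,0,-0.3],[0,0,0],0],[[0,0,-0.4],[0,0,0],0],[[0,0,-0.5],[0,0,0],0],[[0,0,-0.5],[0,0,0],0],[[0,0,-0.5],[0,0,0],0]]' 60
$M '[[[0,0,-0.5],[0,0,0],0],[[0,0,-0.5],[0,0,0],0],[[0,0,-0.5],[0,0,0],0],[[0,0,-0.3],[0,0,0],0],[[0,0,-0.1],[0,0,0],0]]' 60
$M '[[[0,0,0],[0,0,0],0],[[0,0,0],[0,0,0],0],[[0,0,0],[0,0,0],0],[[0,0,0],[0,0,0],0],[[0,0,0],[0,0,0],0]]' 60
python3 - <<'E'
from h import *
s=sense();print(s['ft_torque'],s['contact_force'],abs(s['dq']).max())
a=snapshot('scene')[60:280,120:460];b=snapshot('wrist')[60:310,130:430]
save(np.hstack([cv2.resize(a,(440,340)),cv2.resize(b,(360,340))]),'end.png')
E
```

```text
t: 17.73
ee_pos: [0.5921, 0.2015, 0.1715]
tcp_rot: [0.0, 0.687, 0.726, 0.0]
contact_force: [0.5, -0.9, -7.6]
opening: 0.0116
finger_force: 60.0
t: 18.35
ee_pos: [0.5921, 0.2015, 0.2184]
tcp_rot: [0.0, 0.687, 0.726, 0.0]
contact_force: [-0.1, -0.5, -7.8]
opening: 0.0117
finger_force: 60.0
t: 18.98
ee_pos: [0.592, 0.2015, 0.2178]
tcp_rot: [-0.0, 0.687, 0.726, -0.0]
contact_force: [-0.2, 0.6, -6.7]
opening: 0.0119
finger_force: 60.0
[-0.05124268  0.03125982  0.03287785] [-0.1636871   0.57671093 -6.65843188] 0.001371318743794354
```

View pics/end.png

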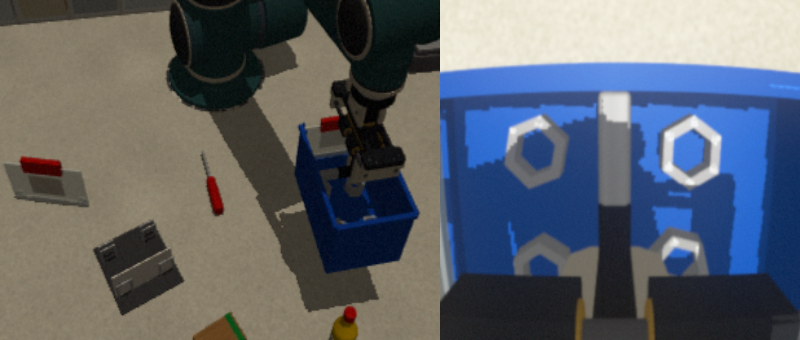

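The bin is held level about 12.5 cm up, with the window in and all four nuts inside. The divider, carton, oil bottle and screwdriver are where they started. Handing in.

```bash
python3 -c "
from plant import *
print(job_done())"
```

```text
the job is handed in; nothing more can be done
None
```

The job is handed in at about 19 s: the window is fully home, label outwards, and released; the arm holds the bin by its bar, still and level by eye, about 12.5 cm clear with all four nuts inside.

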